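# Stock the bottle caddy and raise its carry handle

## Robot

A 6-joint arm with a two-finger parallel gripper is mounted at the origin on the work surface. World frame = base frame: x ahead of the robot, y to its left, z up, the work surface at z = 0. Lengths are in mm, angles in rad, forces in N, time in s.
With the tool pointing down it reaches from about 400 to 925 mm from the base axis. Payload 12.5 kg.
Tool frame: the origin (TCP) lies midway between the tips of the shut fingers; the grasp point (between the pads) lies 19 mm behind it (env.tcp_to_grasp is the distance from the TCP to the grasp point, in mm); z points along the fingers, y is the line along which they close (so a half turn about z gives the same grasp; the last joint's range is limited). The gripper opens to 95 mm and grips with 3 to 60 N. Pads are 20 mm wide; open, the fingers measure 119 mm over their backs; the gripper's body (75 mm by 180 mm) begins 59 mm behind the grasp point.
Start: joints at [1.082, 0.491, 1.559, -0, 1.092, -0.106], TCP at [233.435, 579.789, 214.661] pointing down, gripper open.
Joint ranges: [-3.1, 3.1], [-0.84, 2.19], [0.05, 2.79], [-1.13, 4.28], [0.06, 2.93], [-2.69, 2.69]. Speed limits (rad/s): [2.22, 2.22, 2.79, 3.14, 3.14, 3.14].

## Interface

Orientations are given as [roll, pitch, yaw] about the fixed x, y, z axes, in that order (R = Rz(yaw) Ry(pitch) Rx(roll)).
In Python, from cell import env gives the robot as it stands. The module is installed in compiled form; this text tells all that it offers.
- The arm moves only by the tool step_arm, never from a script. Its argument "plan" is a list that holds one entry, the list of rows, each a list of 5 numbers: the shift along the tool's x, y, z in mm, then the turn about the tool's z in degrees, then the opening, from -1 (shut) to 1 (fully open). A call has 1 to 8 rows; each row is the pose to reach, as a shift and turn from the pose commanded when the call began, along the tool's axes at that moment; what a row does not reach only later rows make up. A row lasts 1/12 s, in which the tool goes at most 41.7 mm and 7.16 degrees, less where a joint would pass 70% of its speed; a pose out of reach is approached as far as the arm can. A call with a gripper value outside its range is refused whole. The fingers move at their own pace and stop on an object; the grip force is fixed at half the most. Time passes only in rows, so rows that repeat a pose let the fingers close. It gives the time, the measured TCP pose, the force, the opening and the grip force at its end, in the units of the state.
- env.state(): the state, without advancing time (a new reading comes with each control period).
- env.read_camera(name): name is "side" or "top" or "wrist"; returns the picture (384x512x3 uint8, blue, green, red); there is no depth.
- env.get_calibration(name): a dict with "K" (3x3 intrinsics, pixels), "D" ([k1, k2, p1, p2, k3] as OpenCV has them; the pictures are not rectified), "extrinsics" (4x4, takes a point from world to camera coordinates). Camera axes: x right, y up, looking along -z (the intrinsics and any distortion apply to the point x, -y, -z); pixel columns grow to the right and rows downward; lengths in mm; the calibration is good to about 2 mm. A picture is of the moment at which its call begins: read the wrist's pose just before it. get_calibration takes no time and is no camera call; for the wrist camera it gives the pose at the moment of the call.
- env.job_done(): hands the job in; it is judged then, once.
The state is a dict: "t": time; "joints": joint angles; "qvel": joint speeds; "tau": joint torques, N m; "eef_pos": TCP position; "tcp_rot": TCP orientation; "ft_force": force on the tool from outside, world axes, zero at the start; "moment": the same for the moment, N m; "opening": opening from 0.0 (shut) to 1.0 (fully open); "grip_force": force on a finger pad.
Only numpy, scipy, OpenCV 4.12 (cv2) and the standard library are available. Lean on these libraries where they do the work, as an engineer would, in place of code of your own. Each camera call takes 0.05 s, during which the arm holds its last target. There are 200 camera calls.

## Task

Get the white bottle caddy ready to carry: stand the two spare tall bottles from the bamboo board upright in its two empty cells, lowering them in rather than dropping them, and leave the two bottles already in it where they are. Then swing the folded carry handle all the way up and over its spring catch until it is seated at its end stop, and let go of it. Do not tip the caddy or push it out of place, and leave the jar, the cup and the mug where they stand.

Things in the scene. Friction and masses are not known exactly. Their poses are not given: they have to be found in the camera images.
- caddy: White wooden caddy, loose, about 1.2 kg, 178 x 178 mm, walls 60 mm high, 8 thick, floor 8; a cross of dividers (8 thick, tops 52 high) makes 2 x 2 cells 77 mm square. Steel plates on the +y and -y walls, 44 wide, 108 high, carry the handle. Origin: centre of underside; z up, y along the hinge axis, handle folded towards -x.
- cell_a (a point): Centre of the inner floor of a cell, 8 mm above the table; in the caddy's frame at x -42.5, y -42.5 mm. Two of the four cells hold a bottle, two are empty; which ones varies.
- cell_b (a point): Centre of the inner floor of a cell, 8 mm above the table; in the caddy's frame at x -42.5, y +42.5 mm. Two of the four cells hold a bottle, two are empty; which ones varies.
- cell_c (a point): Centre of the inner floor of a cell, 8 mm above the table; in the caddy's frame at x +42.5, y -42.5 mm. Two of the four cells hold a bottle, two are empty; which ones varies.
- cell_d (a point): Centre of the inner floor of a cell, 8 mm above the table; in the caddy's frame at x +42.5, y +42.5 mm. Two of the four cells hold a bottle, two are empty; which ones varies.
- bottle_a: Stands in the caddy at the start. Tall brown glass bottle, 160 mm high, about 0.2 to 0.42 kg: body 62 mm diameter up to 90 mm, tapering to a 28 mm neck at 114 mm; black cylindrical cap 30 mm in diameter from 116 to 160 mm, which is where to grip it from above. Origin: centre of the underside, z up. All four are alike.
- bottle_b: Stands in the caddy at the start. Tall brown glass bottle, 160 mm high, about 0.2 to 0.42 kg: body 62 mm diameter up to 90 mm, tapering to a 28 mm neck at 114 mm; black cylindrical cap 30 mm in diameter from 116 to 160 mm, which is where to grip it from above. Origin: centre of the underside, z up. All four are alike.
- bottle_c: Spare, stands on the bamboo board at the start. Tall brown glass bottle, 160 mm high, about 0.2 to 0.42 kg: body 62 mm diameter up to 90 mm, tapering to a 28 mm neck at 114 mm; black cylindrical cap 30 mm in diameter from 116 to 160 mm, which is where to grip it from above. Origin: centre of the underside, z up. All four are alike.
- bottle_d: Spare, stands on the bamboo board at the start. Tall brown glass bottle, 160 mm high, about 0.2 to 0.42 kg: body 62 mm diameter up to 90 mm, tapering to a 28 mm neck at 114 mm; black cylindrical cap 30 mm in diameter from 116 to 160 mm, which is where to grip it from above. Origin: centre of the underside, z up. All four are alike.
- handle (a joint): Carry handle angle, rad: 0 folded (0.42 above level), grows as it swings up, 1.13 end stop (upright, seated). Starts 0 to 0.2. Stiff hinge (0.09 Nm friction), stays where left; a ball catch resists from 0.4 to its crest at 0.83: up to 0.5 Nm, 4 N at the bar (10 to 15 if pinched tight); let go there it is pushed back. From about 1.0 the catch drives it to the stop; before that it is not seated.
- handle_grip (a point): Middle of the round wooden grip bar, on its axis: 14 mm thick, 200 long, along the caddy's y, joined to the hinge by two 10 mm rods outside the walls. Arc of 150 mm radius about handle_hinge: in the caddy's frame x = -150 cos(A), y = 0, z = 80 + 150 sin(A) mm, A = joint + 0.42; clears the caps (168 high). Pinch it from above, fingers closing across it; it turns between the fingers.
- handle_hinge (a point): Middle of the handle's hinge axis, 80 mm above the caddy's underside, over its centre; fixed in the caddy.
- board: Fixed slatted bamboo board, 250 x 250 mm, top 12 mm above the table, with the two spare bottles, the jar and the tumbler at the corners of a square about 124 mm wide. Origin: centre of the underside. The board is on one side of the table and the caddy on the other; which varies.
- jar: Bystander on the board: squat glass jar, 72 mm diameter, 95 mm high, metal lid. Origin: centre of the underside.
- tumbler: Bystander on the board: white open cup, 68 mm wide, 85 mm high. Origin: centre of the underside.
- mug: Bystander: white mug, 82 mm diameter, 95 mm high, beyond and between caddy and board. Origin: centre of the underside.

How it is judged:
By the outcome, as a careful person would: the job done as asked, in the order asked, and still so for the second after the job is handed in, with the robot touching nothing.
It also fails if it takes over 69 s, if anything falls off the work surface, if the arm or the gripper's body presses on something with over 40 N, if the wrist force passes 120 N, or if a joint passes its speed limit or range.

## Working session

There is one attempt and no reset: what is moved stays moved. The work goes in short steps, Python scripts to look and compute and a tool call to move; the robot and the scene stay as the last step left them, time stands still between calls to the robot, and variables do not carry over. Pictures are saved under pics/ and viewed, at most 10 in all, crops included, and the job is handed in when it is done.

Besides the shell and the picture viewer there is one more tool, called after ">>>" as name(argument=value, ...) on one line, values as JSON. step_arm: Moves the arm, as the interface text tells. Its arguments: {"type":"object","properties":{"plan":{"type":"array"}},"required":["plan"]}

```bash
mkdir -p pics; cat > h.py <<'E'
import numpy as np, cv2
from cell import env
def px2plane(name,uv,z,cal=None):
    c=cal or env.get_calibration(name); K=np.array(c["K"],float);D=np.array(c["D"],float);E=np.array(c["extrinsics"],float)
    n=cv2.undistortPoints(np.array(uv,float).reshape(-1,1,2),K,D).reshape(-1,2)
    d=np.c_[n[:,0],-n[:,1],-np.ones(len(n))]@E[:3,:3]; o=-E[:3,:3].T@E[:3,3]
    s=(z-o[2])/d[:,2]; return o+d*s[:,None]
def proj(name,P):
    c=env.get_calibration(name);E=np.array(c["extrinsics"],float)
    p=np.atleast_2d(P)@E[:3,:3].T+E[:3,3]; p=p*[1,-1,-1]
    return cv2.projectPoints(p,np.zeros(3),np.zeros(3),np.array(c["K"],float),np.array(c["D"],float))[0].reshape(-1,2)
E
python3 - <<'E'
from h import *
s=env.state(); print(s)
for n in ("top","side"):
    im=env.read_camera(n); cv2.imwrite(f"pics/{n}0.png",im)
    E=np.array(env.get_calibration(n)["extrinsics"]); print(n,-E[:3,:3].T@E[:3,3])
    cv2.imwrite(f"pics/{n}0b.png",cv2.resize(im,(800,600)))
E
```

```text
{'t': 0.0, 'joints': array([ 1.08243664e+00,  4.91541914e-01,  1.55945584e+00, -1.31918365e-05,
        1.09170958e+00, -1.05601695e-01]), 'qvel': array([ 1.95265668e-03,  7.52367741e-04,  2.34214073e-04,  1.59733039e-03,
       -4.65832320e-04,  2.59848990e-05]), 'tau': array([ 3.25060813e-03, -6.12634635e+01, -2.58185470e+01,  6.94173365e-02,
        4.81166714e-02, -1.16155375e-04]), 'eef_pos': array([233.28990116, 579.55830016, 214.07051533]), 'tcp_rot': array([-3.14048296e+00, -1.05858170e-04,  2.75884069e+00]), 'ft_force': array([ 0.43488691, -0.53496758, -0.41219727]), 'moment': array([-0.00401718, -0.00426836,  0.00163407]), 'grip_force': 0.0, 'opening': 1.0012714807619096}
top [ 470.85845009   15.81667005 1189.76460452]
side [418.52910017 511.03133973 778.20295714]
```

View pics/top0b.png

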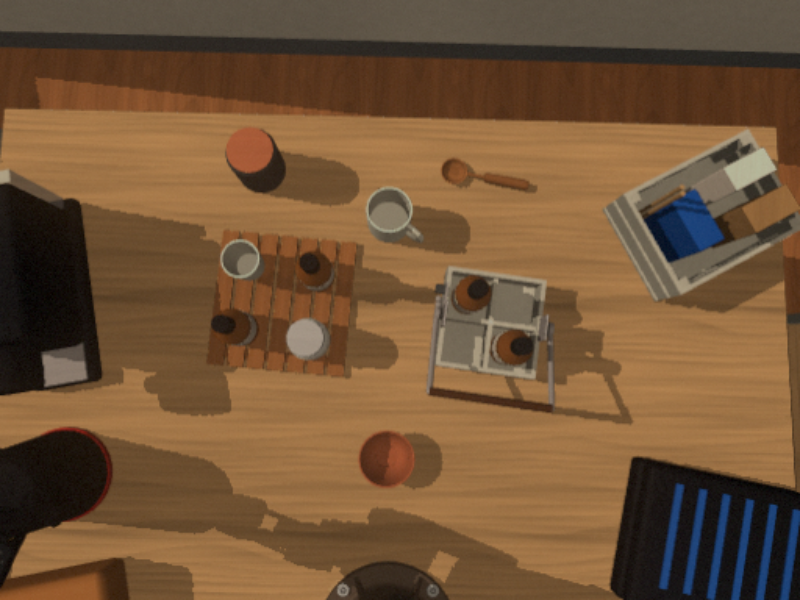

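View pics/side0b.png

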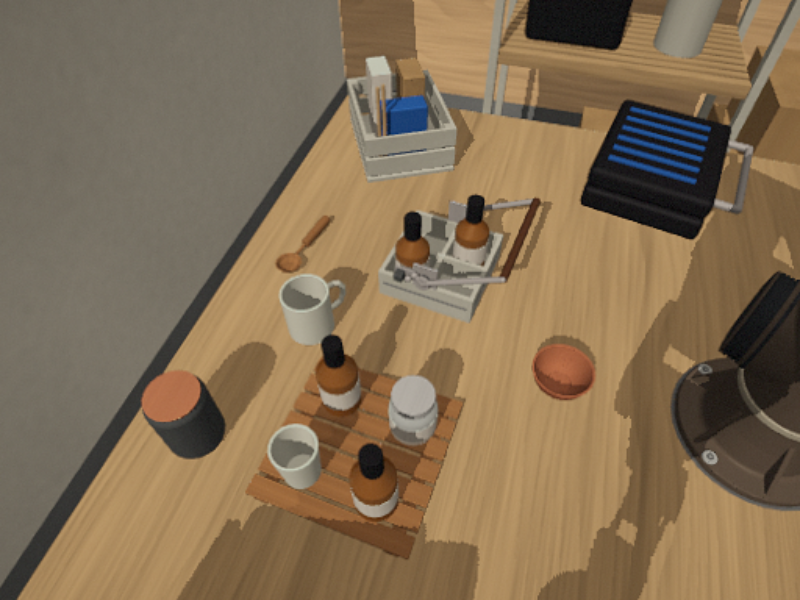

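The top view (800x600) shows caddy bottles with caps at (482,287) and (522,345). These are cells d and a, so c and b are empty. The spare bottle caps are at (309,263) and (224,324), and the handle bar runs from (430,392) to (552,408), towards the robot.

```bash
python3 - <<'E'
from h import *
S=512/800
seeds={"top":[(309,263),(224,324),(482,287),(522,345)],"side":[(332,350),(371,462),(413,226),(475,208)]}
zs=[150,150,146,146]
for n in seeds:
    im=cv2.imread(f"pics/{n}0.png"); m=(im.max(2)<45).astype(np.uint8)
    nl,lab,st,ce=cv2.connectedComponentsWithStats(m)
    for k,(u,v) in enumerate(seeds[n]):
        u,v=int(u*S),int(v*S); w=lab[v-6:v+7,u-6:u+7]; l=np.bincount(w[w>0]).argmax() if (w>0).any() else 0
        print(n,k,l and st[l],ce[l], px2plane(n,[ce[l]],zs[k])[0].round(1))
    c=im[150:280,250:380] if n=="top" else im[110:220,230:360]
    cv2.imwrite(f"pics/{n}c.png",cv2.resize(c,None,fx=4.5,fy=4.5,interpolation=cv2.INTER_CUBIC))
E
```

```text
top 0 [192 163  13  12 115] [197.76521739 168.54782609] [634.8 140.4 150. ]
top 1 [135 202  16  12 134] [142.62686567 207.23134328] [533.1 276.  150. ]
top 2 [300 179  13  12 113] [305.68141593 184.90265487] [ 598.7 -137.5  146. ]
top 3 [327 216  14  11 130] [333.63076923 221.11538462] [ 507.  -209.5  146. ]
side 0 [206 215  15  20 232] [212.92241379 224.61206897] [633.9 136.9 150. ]
side 1 [230 284  16  23 290] [237.31724138 294.92068966] [532.4 273.2 150. ]
side 2 [259 136  11  18 173] [263.71098266 144.50867052] [ 597.4 -140.5  146. ]
side 3 [298 125  12  18 168] [303.83928571 133.47619048] [ 504.4 -212.5  146. ]
```

View pics/topc.png

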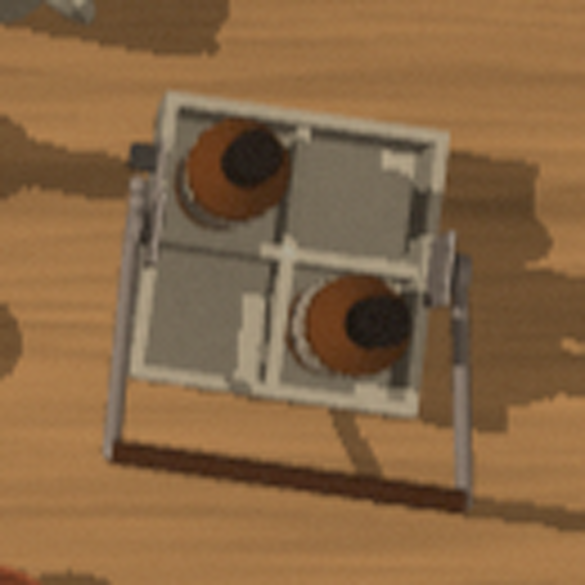

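View pics/sidec.png

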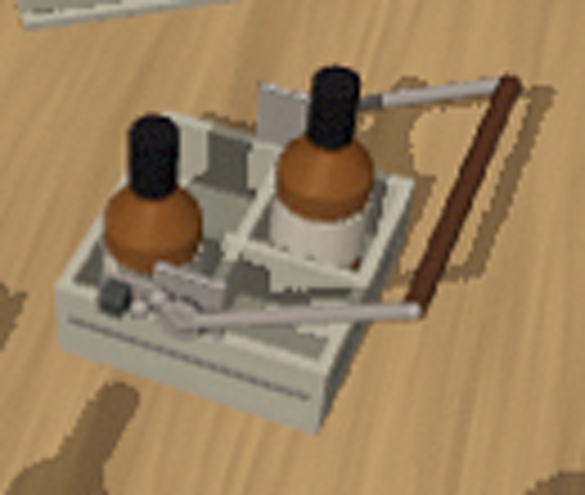

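The top crop shows the caddy rim corners at crop pixels (168,93), (447,132), (416,412) and (133,376), and the bar ends at (112,452) and (467,500). In the side crop the bar ends are at (512,85) and (420,308). Cells b (lower left) and c (upper right) are empty.

```bash
python3 - <<'E'
from h import *
T=np.array([(168,93),(447,132),(416,412),(133,376)])/4.5+[250,150]-.4
C=px2plane("top",T,60);print(C.round(1),"ctr",C.mean(0)); 
print("sides",[np.linalg.norm(C[i]-C[i-1]).round(1) for i in range(4)])
ys=[(C[0]-C[1]),(C[3]-C[2])]; print("y dir deg",[np.degrees(np.arctan2(-v[0],v[1])) for v in ys]); xs=[C[0]-C[3],C[1]-C[2]];print("x dir",[np.degrees(np.arctan2(v[1],v[0])) for v in xs])
print("cross",px2plane("top",np.array([[285,250]])/4.5+[250,150]-.4,52))
Sd=np.array([(60,290),(320,370),(412,182),(165,115)])/4.5+[230,110]-.4
Q=px2plane("side",Sd,60);print("side corners",Q.round(1),Q.mean(0))
# bar
tb=np.array([(112,452),(467,500)])/4.5+[250,150]-.4
sb=np.array([(420,308),(512,85)])/4.5+[230,110]-.4
for a,b in zip(tb,sb):
    ra=px2plane("top",[a],100)[0],px2plane("top",[a],200)[0]; rb=px2plane("side",[b],100)[0],px2plane("side",[b],200)[0]
    zz=np.linspace(100,200,1001)[:,None]/100-1
    d=np.linalg.norm(ra[0]+zz*(ra[1]-ra[0])-rb[0]-zz*(rb[1]-rb[0]),axis=1);i=d.argmin();print("bar",(ra[0]+zz[i]*(ra[1]-ra[0])),(rb[0]+zz[i]*(rb[1]-rb[0])),d[i])
E
```

```text
[[ 649.4  -97.4   60. ]
 [ 628.5 -271.7   60. ]
 [ 455.4 -251.1   60. ]
 [ 474.3  -77.5   60. ]] ctr [ 551.90043672 -174.42535809   60.        ]
sides [np.float64(176.2), np.float64(175.5), np.float64(174.4), np.float64(174.6)]
y dir deg [np.float64(-6.8267824466518245), np.float64(-6.2224398068428135)]
x dir [np.float64(-6.490693952855636), np.float64(-6.7784874984195715)]
cross [[ 553.65646707 -171.84546002   52.        ]]
side corners [[ 645.   -98.3   60. ]
 [ 477.3  -80.2   60. ]
 [ 452.2 -253.1   60. ]
 [ 625.5 -271.5   60. ]] [ 550.00314748 -175.77627096   60.        ]
bar [431.77734668 -58.44804623 154.6       ] [427.29659832 -58.73456487 154.6       ] 4.489899643884265
bar [ 408.14618882 -258.35665082  149.6       ] [ 403.84264484 -258.48975656  149.6       ] 4.305601920895705
```

>>> step_arm(plan=[[[-50,-50,-5,14,0.4],[-100,-100,-10,28,0.4],[-150,-150,-15,42,0.4],[-193,-192,-20,56,0.4],[-193,-192,-20,63,0.4],[-193,-192,-20,70,0.4],[-193,-192,-20,74.7,0.4],[-193,-192,-20,74.7,0.4]]])

```text
t: 0.77
eef_pos: [341.9, 326.4, 235.0]
tcp_rot: [3.141, 0.0, 1.749]
ft_force: [-0.0, 1.2, -0.6]
opening: 0.702
grip_force: 0.0
```

```bash
cat >> h.py <<'E'
from scipy.spatial.transform import Rotation as Ro
def rel(P,yaw=None):
    s=env.state(); R=Ro.from_euler("xyz",s["tcp_rot"]).as_matrix()
    y=s["tcp_rot"][2]; print("t",round(s["t"],2),"pos",s["eef_pos"].round(1),"yaw",round(y,4),"rot",s["tcp_rot"].round(3),"F",s["ft_force"].round(1),"op",round(s["opening"],3),"gf",round(s["grip_force"],1))
    print("shift",(R.T@(np.array(P)-s["eef_pos"])).round(1), "turn",None if yaw is None else np.degrees((y-yaw+np.pi)%(2*np.pi)-np.pi).round(1))
E
python3 - <<'E'
from h import *
rel((532.8,274.6,240),1.456)
print(px2plane("top",[(64,200),(64,230)],0),px2plane("top",[(64,200),(64,230)],200))
E
```

```text
t 0.77 pos [341.9 326.4 235. ] yaw 1.7494 rot [3.141 0.    1.749] F [-0.   1.2 -0.6] op 0.702 gf 0.0
shift [-84.8 178.6  -4.9] turn 16.8
[[558.59807697 540.24957738   0.        ]
 [472.58521925 534.28097581   0.        ]] [[543.84900366 452.09215442 200.        ]
 [472.29494852 447.12687763 200.        ]]
```

>>> step_arm(plan=[[[-25,40,0,7,0.4],[-50,80,0,14,0.4],[-70,120,0,16.8,0.4],[-85,160,0,16.8,0.4],[-85,178,0,16.8,0.4],[-85,178,0,16.8,0.4],[-85,178,0,16.8,0.4]]])

```text
t: 1.35
eef_pos: [532.4, 278.7, 233.5]
tcp_rot: [-3.14, 0.001, 1.464]
ft_force: [-1.0, -0.5, 0.8]
opening: 0.7
grip_force: 0.0
```

```bash
python3 - <<'E'
from h import *
rel((532.8,274.6,133),1.456)
im=env.read_camera("wrist"); cv2.imwrite("pics/w1.png",im)
print(proj("wrist",[(532.8,274.6,172)]))
E
```

```text
t 1.35 pos [532.4 278.7 233.5] yaw 1.4639 rot [-3.140e+00  1.000e-03  1.464e+00] F [-1.  -0.5  0.8] op 0.7 gf 0.0
shift [ -3.9   1.  100.5] turn 0.5
[[254.7861186  204.35998788]]
```

View pics/w1.png

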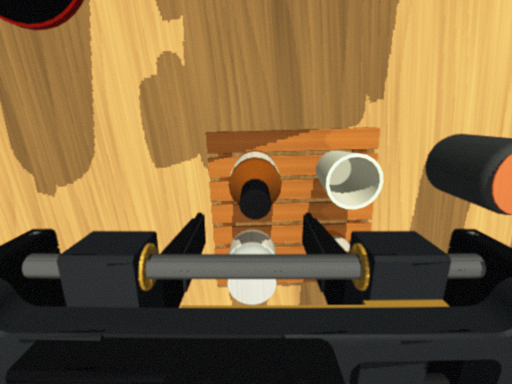

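The wrist view shows the spare bottle's cap centred near (256,204), within 2 px of the predicted (255,204). I'll descend and grip.

>>> step_arm(plan=[[[-4,1,30,0.5,0.4],[-4,1,60,0.5,0.4],[-4,1,85,0.5,0.4],[-4,1,100,0.5,0.4],[-4,1,100,0.5,0.4],[-4,1,100,0.5,-1],[-4,1,100,0.5,-1],[-4,1,100,0.5,-1]]])

```text
t: 2.07
eef_pos: [532.3, 275.7, 136.2]
tcp_rot: [3.14, -0.001, 1.457]
ft_force: [0.7, -0.3, 0.6]
opening: 0.543
grip_force: 0.0
```

>>> step_arm(plan=[[[0,0,0,0,-1],[0,0,0,0,-1],[0,0,0,0,-1]]])

```text
t: 2.32
eef_pos: [532.2, 275.3, 135.2]
tcp_rot: [3.141, -0.0, 1.457]
ft_force: [-0.6, -0.2, -0.4]
opening: 0.337
grip_force: 0.2
```

>>> step_arm(plan=[[[0,0,0,0,-1],[0,0,0,0,-1],[0,0,0,0,-1],[0,0,-5,0,-1],[0,0,-15,0,-1],[0,0,-30,0,-1],[0,0,-50,0,-1],[0,0,-70,0,-1]]])

```text
t: 2.98
eef_pos: [531.7, 275.1, 205.7]
tcp_rot: [-3.141, 0.0, 1.457]
ft_force: [0.5, -0.7, -2.1]
opening: 0.311
grip_force: 30.0
```

>>> step_arm(plan=[[[0,0,-25,0,-1],[0,0,-50,0,-1],[0,0,-75,0,-1],[0,0,-95,0,-1],[0,0,-110,0,-1],[0,0,-118,0,-1],[0,0,-118,0,-1]]])

```text
t: 3.57
eef_pos: [532.2, 275.4, 324.6]
tcp_rot: [3.139, -0.001, 1.457]
ft_force: [-0.1, 0.1, -2.5]
opening: 0.314
grip_force: 30.0
```

```bash
python3 - <<'E'
from h import *
rel((588.3,-222.1,325),1.456)
E
```

```text
t 3.57 pos [532.2 275.4 324.6] yaw 1.4569 rot [ 3.139e+00 -1.000e-03  1.457e+00] F [-0.1  0.1 -2.5] op 0.314 gf 30.0
shift [-487.9  112.2   -0.8] turn 0.1
```

>>> step_arm(plan=[[[-15,3,0,0,-1],[-40,9,0,0,-1],[-75,17,0,0,-1],[-110,25,0,0,-1],[-145,33,0,0,-1],[-180,41,0,0,-1],[-215,49,0,0,-1],[-250,57,0,0,-1]]])

```text
t: 4.23
eef_pos: [559.5, 18.1, 321.4]
tcp_rot: [-3.139, 0.0, 1.457]
ft_force: [1.0, 0.7, -2.7]
opening: 0.308
grip_force: 30.0
```

>>> step_arm(plan=[[[-35,8,0,0,-1],[-70,16,0,0,-1],[-105,24,0,0,-1],[-140,32,0,0,-1],[-175,40,0,0,-1],[-205,47,0,0,-1],[-225,52,0,0,-1],[-238,55,0,0,-1]]])

```text
t: 4.9
eef_pos: [587.0, -225.1, 320.8]
tcp_rot: [-3.139, -0.001, 1.455]
ft_force: [0.1, 0.7, -2.8]
opening: 0.309
grip_force: 30.0
```

>>> step_arm(plan=[[[0,0,0,0,-1],[0,0,0,0,-1],[0,0,0,0,-1],[0,0,0,0,-1]]])

```text
t: 5.23
eef_pos: [587.8, -221.1, 322.6]
tcp_rot: [-3.141, -0.0, 1.458]
ft_force: [0.3, -0.1, -2.3]
opening: 0.312
grip_force: 30.0
```

```bash
python3 - <<'E'
from h import *
rel((588.3,-222.1,200),1.456)
E
```

```text
t 5.23 pos [ 587.8 -221.1  322.6] yaw 1.4581 rot [-3.141 -0.     1.458] F [ 0.3 -0.1 -2.3] op 0.312 gf 30.0
shift [ -1.    0.6 122.6] turn 0.1
```

>>> step_arm(plan=[[[-1,0.5,15,0,-1],[-1,0.5,40,0,-1],[-1,0.5,65,0,-1],[-1,0.5,90,0,-1],[-1,0.5,115,0,-1],[-1,0.5,130,0,-1],[-1,0.5,138,0,-1],[-1,0.5,140,0,-1]]])

```text
t: 5.9
eef_pos: [588.0, -222.4, 181.6]
tcp_rot: [-3.14, -0.001, 1.458]
ft_force: [0.1, -0.0, -2.2]
opening: 0.31
grip_force: 30.0
```

>>> step_arm(plan=[[[0,0,8,0,-1],[0,0,16,0,-1],[0,0,24,0,-1],[0,0,32,0,-1],[0,0,38,0,-1],[0,0,40,0,-1],[0,0,40,0,-1],[0,0,40,0,-1]]])

```text
t: 6.57
eef_pos: [588.4, -223.4, 142.7]
tcp_rot: [3.141, -0.0, 1.457]
ft_force: [0.3, 0.1, -2.4]
opening: 0.308
grip_force: 30.0
```

```bash
python3 - <<'E'
from h import *
rel((588.3,-222.1,131),1.456)
im=env.read_camera("side"); cv2.imwrite("pics/s2.png",cv2.resize(im[90:240,200:390],None,fx=4,fy=4))
E
```

```text
t 6.57 pos [ 588.4 -223.4  142.7] yaw 1.4568 rot [ 3.141 -0.     1.457] F [ 0.3  0.1 -2.4] op 0.308 gf 30.0
shift [ 1.3 -0.2 11.7] turn 0.0
```

View pics/s2.png

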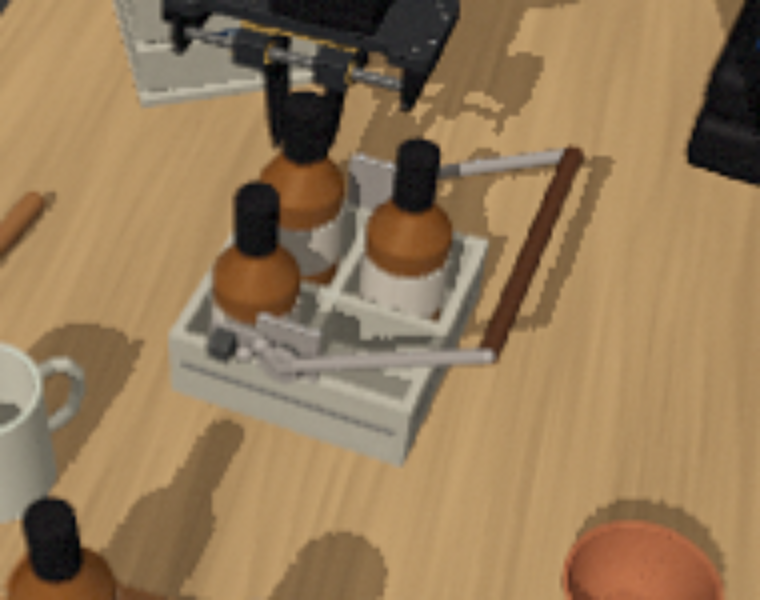

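The bottle, cap at crop pixel (305,120), is inside the far cell c and not touching anything. I'll lower the last 12 mm slowly.

>>> step_arm(plan=[[[1,0,3,0,-1],[1,0,6,0,-1],[1,0,8,0,-1],[1,0,9,0,-1],[1,0,9,0,-1],[1,0,10,0,-1],[1,0,10,0,-1]]])

```text
t: 7.2
eef_pos: [588.4, -222.3, 132.5]
tcp_rot: [-3.142, -0.0, 1.457]
ft_force: [0.6, 0.3, -1.7]
opening: 0.311
grip_force: 30.0
```

>>> step_arm(plan=[[[0,0,1,0,-1],[0,0,1,0,-1],[0,0,2,0,-1],[0,0,2,0,-1]]])

```text
t: 7.53
eef_pos: [588.5, -222.4, 131.0]
tcp_rot: [3.141, 0.0, 1.457]
ft_force: [-0.3, 0.0, 2.1]
opening: 0.313
grip_force: 30.0
```

Contact: the vertical force rose from -2.4 to +2.1 N. Releasing.

>>> step_arm(plan=[[[0,0,0,0,0],[0,0,0,0,0.2],[0,0,0,0,0.2],[0,0,0,0,0.2],[0,0,0,0,0.2],[0,0,-10,0,0.2],[0,0,-30,0,0.2],[0,0,-55,0,0.2]]])

```text
t: 8.2
eef_pos: [587.8, -222.1, 185.6]
tcp_rot: [-3.139, -0.001, 1.457]
ft_force: [0.6, -0.8, -0.1]
opening: 0.601
grip_force: 0.0
```

>>> step_arm(plan=[[[0,0,-30,0,0.2],[0,0,-50,0,0.2],[0,0,-55,0,0.2],[0,0,-55,0,0.2]]])

```text
t: 8.53
eef_pos: [588.7, -222.5, 242.5]
tcp_rot: [3.139, 0.001, 1.457]
ft_force: [-0.8, -0.1, -0.3]
opening: 0.595
grip_force: 0.0
```

```bash
python3 - <<'E'
from h import *
rel((634.3,138.6,240),1.456)
E
```

```text
t 8.53 pos [ 588.7 -222.5  242.5] yaw 1.4569 rot [3.139e+00 1.000e-03 1.457e+00] F [-0.8 -0.1 -0.3] op 0.595 gf 0.0
shift [363.9   4.2   2.1] turn 0.1
```

>>> step_arm(plan=[[[20,0,0,0,0.3],[60,1,0,0,0.3],[100,1,0,0,0.3],[140,2,0,0,0.3],[180,2,0,0,0.3],[220,2,0,0,0.3],[260,3,0,0,0.3],[300,3,0,0,0.3]]])

```text
t: 9.2
eef_pos: [624.9, 77.3, 239.0]
tcp_rot: [-3.139, 0.0, 1.457]
ft_force: [0.4, -0.4, 0.6]
opening: 0.65
grip_force: 0.0
```

>>> step_arm(plan=[[[35,1,0,0,0.3],[55,1,0,0,0.3],[64,1,0,0,0.3],[64,1,0,0,0.3],[64,1,0,0,0.3]]])

```text
t: 9.62
eef_pos: [633.4, 138.2, 239.7]
tcp_rot: [-3.14, 0.001, 1.457]
ft_force: [0.7, -0.6, 0.0]
opening: 0.654
grip_force: 0.0
```

```bash
python3 - <<'E'
from h import *
im=env.read_camera("wrist"); rel((634.3,138.6,135),1.456)
print(proj("wrist",[(634.3,138.6,172)]))
m=(im.max(2)<45).astype(np.uint8); m[215:]=0
nl,lab,st,ce=cv2.connectedComponentsWithStats(m)
for l in range(1,nl):
    if st[l][4]>150: print(st[l],ce[l])
E
```

```text
t 9.67 pos [633.5 137.6 240. ] yaw 1.4561 rot [-3.141  0.     1.456] F [-0.6 -0.2  0.6] op 0.653 gf 0.0
shift [  1.2   0.7 105. ] turn 0.0
[[253.25244331 196.75645372]]
[ 358   25   82   78 2753] [385.62223029  73.70069016]
[240 174  31  38 905] [255.01878453 192.7801105 ]
```

>>> step_arm(plan=[[[1,1,30,0,0.3],[1,1,60,0,0.3],[1,1,90,0,0.3],[1,1,105,0,0.3],[1,1,105,0,0.3],[1,1,105,0,0.3],[1,1,105,0,-1],[1,1,105,0,-1]]])

```text
t: 10.33
eef_pos: [635.6, 139.2, 137.3]
tcp_rot: [3.139, -0.001, 1.456]
ft_force: [0.2, 0.2, 0.3]
opening: 0.558
grip_force: 0.0
```

>>> step_arm(plan=[[[0,0,0,0,-1],[0,0,0,0,-1],[0,0,0,0,-1],[0,0,0,0,-1],[0,0,0,0,-1],[0,0,0,0,-1]]])

```text
t: 10.83
eef_pos: [635.0, 139.8, 136.1]
tcp_rot: [3.141, -0.0, 1.457]
ft_force: [-0.9, -1.0, 5.7]
opening: 0.314
grip_force: 30.0
```

>>> step_arm(plan=[[[0,0,-5,0,-1],[0,0,-15,0,-1],[0,0,-35,0,-1],[0,0,-60,0,-1],[0,0,-90,0,-1],[0,0,-120,0,-1],[0,0,-150,0,-1],[0,0,-175,0,-1]]])

```text
t: 11.5
eef_pos: [634.6, 139.7, 313.5]
tcp_rot: [3.14, -0.0, 1.457]
ft_force: [0.4, 0.6, -3.5]
opening: 0.311
grip_force: 30.0
```

>>> step_arm(plan=[[[0,0,-10,0,-1],[0,0,-15,0,-1],[0,0,-15,0,-1],[0,0,-15,0,-1]]])

```text
t: 11.83
eef_pos: [634.4, 139.6, 324.1]
tcp_rot: [-3.139, 0.0, 1.457]
ft_force: [-0.4, 0.1, -3.2]
opening: 0.309
grip_force: 30.0
```

```bash
python3 - <<'E'
from h import *
rel((513.7,-127.9,325),1.456)
E
```

```text
t 11.83 pos [634.4 139.6 324.1] yaw 1.4569 rot [-3.139  0.     1.457] F [-0.4  0.1 -3.2] op 0.309 gf 30.0
shift [-279.5  -89.5   -0.6] turn 0.1
```

>>> step_arm(plan=[[[-15,-5,0,0,-1],[-40,-13,0,0,-1],[-75,-24,0,0,-1],[-110,-35,0,0,-1],[-145,-46,0,0,-1],[-180,-58,0,0,-1],[-215,-69,0,0,-1],[-245,-78,0,0,-1]]])

```text
t: 12.5
eef_pos: [527.8, -96.5, 324.0]
tcp_rot: [-3.139, -0.0, 1.457]
ft_force: [0.3, 0.8, -2.6]
opening: 0.311
grip_force: 30.0
```

>>> step_arm(plan=[[[-20,-6,0,0,-1],[-30,-10,0,0,-1],[-34,-11,0,0,-1],[-34,-11,0,0,-1],[-34,-11,0,0,-1],[-34,-11,0,0,-1],[-34,-11,0,0,-1]]])

```text
t: 13.08
eef_pos: [515.0, -126.4, 325.4]
tcp_rot: [-3.141, -0.0, 1.458]
ft_force: [-0.1, 0.3, -3.1]
opening: 0.312
grip_force: 30.0
```

```bash
python3 - <<'E'
from h import *
rel((513.7,-127.9,145),1.456)
E
```

```text
t 13.08 pos [ 515.  -126.4  325.4] yaw 1.4582 rot [-3.141 -0.     1.458] F [-0.1  0.3 -3.1] op 0.312 gf 30.0
shift [ -1.7  -1.1 180.4] turn 0.1
```

>>> step_arm(plan=[[[-1.5,-1,15,0,-1],[-1.5,-1,40,0,-1],[-1.5,-1,65,0,-1],[-1.5,-1,90,0,-1],[-1.5,-1,115,0,-1],[-1.5,-1,130,0,-1],[-1.5,-1,138,0,-1],[-1.5,-1,140,0,-1]]])

```text
t: 13.75
eef_pos: [513.4, -128.1, 184.4]
tcp_rot: [-3.14, -0.001, 1.458]
ft_force: [0.5, -0.8, -3.7]
opening: 0.314
grip_force: 30.0
```

>>> step_arm(plan=[[[0,0,8,0,-1],[0,0,16,0,-1],[0,0,24,0,-1],[0,0,32,0,-1],[0,0,38,0,-1],[0,0,40,0,-1],[0,0,40,0,-1],[0,0,40,0,-1]]])

```text
t: 14.42
eef_pos: [513.6, -128.8, 145.7]
tcp_rot: [3.141, -0.0, 1.457]
ft_force: [0.7, 0.5, -2.4]
opening: 0.313
grip_force: 30.0
```

```bash
python3 - <<'E'
from h import *
rel((513.7,-127.9,132),1.456)
E
```

```text
t 14.42 pos [ 513.6 -128.8  145.7] yaw 1.4568 rot [ 3.141 -0.     1.457] F [ 0.7  0.5 -2.4] op 0.313 gf 30.0
shift [ 0.9 -0.  13.7] turn 0.0
```

>>> step_arm(plan=[[[1,0,4,0,-1],[1,0,7,0,-1],[1,0,9,0,-1],[1,0,11,0,-1],[1,0,12,0,-1],[1,0,12,0,-1],[1,0,12,0,-1]]])

```text
t: 15.0
eef_pos: [513.7, -127.8, 133.6]
tcp_rot: [3.142, -0.0, 1.457]
ft_force: [1.3, 0.6, -3.2]
opening: 0.308
grip_force: 30.0
```

>>> step_arm(plan=[[[0,0,1,0,-1],[0,0,1,0,-1],[0,0,1.5,0,-1],[0,0,1.5,0,-1]]])

```text
t: 15.33
eef_pos: [513.6, -127.7, 132.1]
tcp_rot: [3.142, -0.0, 1.457]
ft_force: [-0.3, 0.5, -2.9]
opening: 0.314
grip_force: 30.0
```

Still no contact. I'll go down a little further.

>>> step_arm(plan=[[[0,0,0.5,0,-1],[0,0,1,0,-1],[0,0,1.5,0,-1],[0,0,1.5,0,-1]]])

```text
t: 15.67
eef_pos: [513.8, -127.8, 132.0]
tcp_rot: [3.14, 0.0, 1.457]
ft_force: [-3.9, 1.6, 15.5]
opening: 0.311
grip_force: 30.0
```

>>> step_arm(plan=[[[0,0,-0.7,0,-1],[0,0,-0.8,0,-1],[0,0,-0.8,0,0],[0,0,-0.8,0,0.2],[0,0,-0.8,0,0.2],[0,0,-0.8,0,0.2],[0,0,-0.8,0,0.2],[0,0,-0.8,0,0.2]]])

```text
t: 16.33
eef_pos: [513.7, -127.7, 131.3]
tcp_rot: [-3.142, -0.0, 1.457]
ft_force: [-0.0, 0.2, 0.4]
opening: 0.598
grip_force: 0.0
```

>>> step_arm(plan=[[[0,0,-10,0,0.2],[0,0,-30,0,0.2],[0,0,-60,0,0.2],[0,0,-90,0,0.2],[0,0,-115,0,0.2],[0,0,-120,0,0.2],[0,0,-120,0,0.2]]])

```text
t: 16.92
eef_pos: [514.1, -127.9, 253.5]
tcp_rot: [3.138, 0.001, 1.457]
ft_force: [0.2, 1.6, -0.2]
opening: 0.596
grip_force: 0.0
```

>>> step_arm(plan=[[[80,0,0,0,0.2],[80,0,0,0,0.2],[120,0,0,0,0.2],[160,0,0,0,0.2],[200,0,0,0,0.2],[220,0,0,0,0.2],[220,0,0,0,0.2],[220,0,0,0,0.2]]])

```text
t: 17.58
eef_pos: [538.1, 91.7, 250.1]
tcp_rot: [-3.139, 0.0, 1.459]
ft_force: [0.1, -0.9, -0.4]
opening: 0.604
grip_force: 0.0
```

```bash
python3 - <<'E'
from h import *
rel((420,-158,260),1.456)
a=env.read_camera("top");b=env.read_camera("side")
cv2.imwrite("pics/t3.png",a);cv2.imwrite("pics/s3.png",b)
a=cv2.resize(a[150:280,250:380],None,fx=3,fy=3,interpolation=2);b=cv2.resize(b[100:230,230:360],None,fx=3,fy=3,interpolation=2)
cv2.imwrite("pics/c3.png",np.hstack([a,b]))
E
```

```text
t 17.58 pos [538.1  91.7 250.1] yaw 1.4592 rot [-3.139  0.     1.459] F [ 0.1 -0.9 -0.4] op 0.604 gf 0.0
shift [-261.3  -89.5   -9.6] turn 0.2
```

View pics/c3.png

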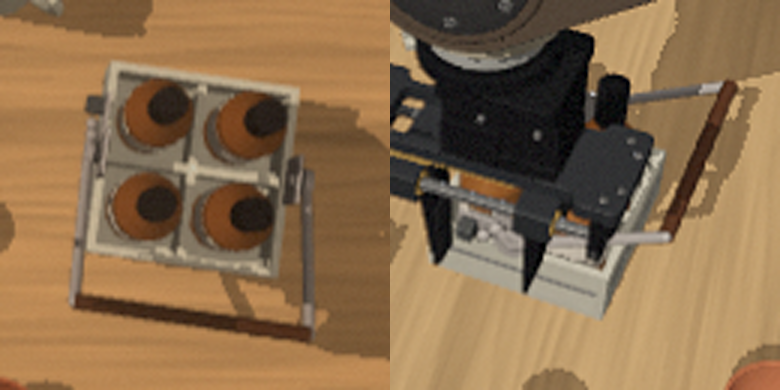

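All four bottles stand in their cells. The caddy has not moved, and the handle bar runs from (75,300) to (310,335) in the left half. Next I'll go above the bar's middle.

>>> step_arm(plan=[[[-25,-8,0,0,0.2],[-60,-20,0,0,0.2],[-95,-32,0,0,0.2],[-130,-44,0,0,0.2],[-165,-56,0,0,0.2],[-200,-68,0,0,0.2],[-230,-80,0,0,0.2],[-255,-88,0,0,0.2]]])

```text
t: 18.35
eef_pos: [420.1, -155.1, 251.3]
tcp_rot: [-3.141, 0.0, 1.454]
ft_force: [-0.2, -0.6, -0.5]
opening: 0.606
grip_force: 0.0
```

>>> step_arm(plan=[[[-8,-3,20,0,0.2],[-8,-3,40,0,0.2],[-8,-3,50,0,0.2],[-8,-3,50,0,0.2],[-8,-3,50,0,0.2]]])

```text
t: 18.77
eef_pos: [417.8, -160.8, 201.3]
tcp_rot: [-3.141, -0.0, 1.455]
ft_force: [0.5, -0.7, -0.6]
opening: 0.598
grip_force: 0.0
```

```bash
python3 - <<'E'
from h import *
im=env.read_camera("wrist"); cv2.imwrite("pics/w4.png",im)
rel((419,-159.7,130),1.456)
print(proj("wrist",[(429.5,-58.5,150),(418.9,-159.7,149),(406,-258.4,150)]))
E
```

```text
t 18.82 pos [ 418.2 -160.7  201.8] yaw 1.4558 rot [ 3.141 -0.     1.456] F [-0.  -0.2 -1. ] op 0.598 gf 0.0
shift [ 1.1  0.7 71.8] turn -0.0
[[251.71868489  76.04692514]
 [253.08351546 201.82337902]
 [251.50986094 300.2887412 ]]
```

View pics/w4.png

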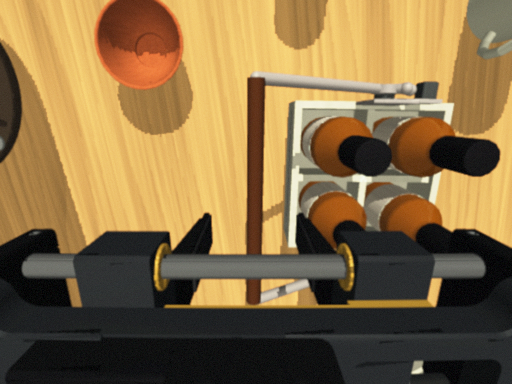

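The bar runs vertically at column ~255, from (256,80) to (254,300). That is about 1 mm from the prediction and well centred between the fingers. I'll descend and cage it loosely so the pinch doesn't load the hinge.

>>> step_arm(plan=[[[1,2,25,0,0.2],[1,2,50,0,0.2],[1,2,66,0,0.2],[1,2,70,0,0.2],[1,2,70,0,-0.2],[1,2,70,0,-0.4],[1,2,70,0,-0.5],[1,2,70,0,-0.56]]])

```text
t: 19.48
eef_pos: [420.9, -159.6, 132.4]
tcp_rot: [3.14, 0.001, 1.457]
ft_force: [0.9, -0.2, 0.8]
opening: 0.377
grip_force: 0.0
```

>>> step_arm(plan=[[[0,0,0,0,-0.58],[0,0,0,0,-0.58],[0,0,0,0,-0.58],[0,0,0,0,-0.58]]])

```text
t: 19.82
eef_pos: [420.5, -159.4, 131.6]
tcp_rot: [3.141, -0.0, 1.457]
ft_force: [-0.6, -0.0, -0.1]
opening: 0.218
grip_force: 0.0
```

```bash
python3 - <<'E'
from h import *
rel((419,-159.7,130),1.456)
for A in np.arange(.48,1.6,.1): print(round(A,2),(150*np.array([np.cos(.48)-np.cos(A),-np.sin(A)+np.sin(.48)])).round(1))
E
```

```text
t 19.82 pos [ 420.5 -159.4  131.6] yaw 1.4568 rot [ 3.141 -0.     1.457] F [-0.6 -0.  -0.1] op 0.218 gf 0.0
shift [-0.5 -1.4  1.6] turn 0.0
0.48 [0. 0.]
0.58 [  7.6 -12.9]
0.68 [ 16.4 -25.1]
0.78 [ 26.4 -36.2]
0.88 [ 37.5 -46.3]
0.98 [ 49.5 -55.3]
1.08 [ 62.3 -63. ]
1.18 [ 75.9 -69.4]
1.28 [ 90.  -74.4]
1.38 [104.6 -78. ]
1.48 [119.4 -80.1]
1.58 [134.4 -80.7]
```

>>> step_arm(plan=[[[0,5,-6,0,-0.58],[0,10,-13,0,-0.58],[0,14,-19,0,-0.58],[0,19,-25,0,-0.58],[0,24,-31,0,-0.58],[0,29,-36,0,-0.58],[0,34,-41,0,-0.58],[0,40,-46,0,-0.58]]])

```text
t: 20.48
eef_pos: [458.2, -163.5, 178.1]
tcp_rot: [-3.136, -0.001, 1.457]
ft_force: [-16.6, -0.5, 13.3]
opening: 0.213
grip_force: 8.3
```

```bash
python3 - <<'E'
from h import *
rel((419,-159.7,130),1.456)
a=env.read_camera("top");b=env.read_camera("side")
a=cv2.resize(a[150:280,250:380],None,fx=3,fy=3,interpolation=2);b=cv2.resize(b[90:220,230:360],None,fx=3,fy=3,interpolation=2)
cv2.imwrite("pics/c5.png",np.hstack([a,b]))
E
```

```text
t 20.48 pos [ 458.2 -163.5  178.1] yaw 1.4572 rot [-3.136e+00 -1.000e-03  1.457e+00] F [-16.6  -0.5  13.3] op 0.213 gf 8.3
shift [ -0.7 -39.1  48.3] turn 0.1
```

View pics/c5.png

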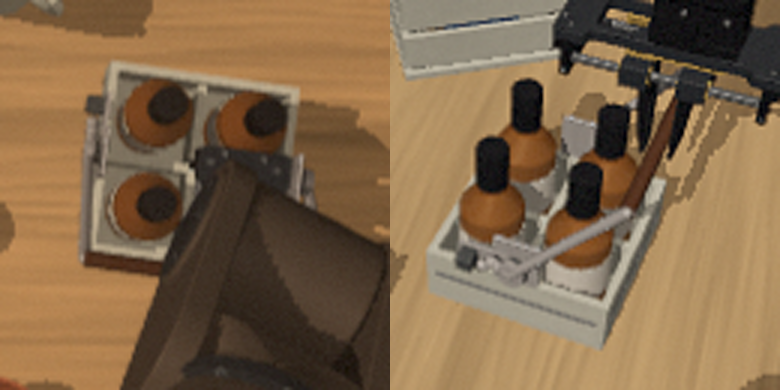

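The side view shows the bar caged between the fingers and the handle rising, with the caddy in place. The tool is being pushed up by 13 N, so I'm lagging the arc in z. I'll raise it to relieve that.

>>> step_arm(plan=[[[0,0,-2,0,-0.55],[0,0,-4,0,-0.55],[0,0,-5,0,-0.55],[0,0,-5,0,-0.55]]])

```text
t: 20.92
eef_pos: [460.1, -163.8, 182.6]
tcp_rot: [-3.141, -0.0, 1.457]
ft_force: [-2.7, 0.9, 1.3]
opening: 0.226
grip_force: 1.7
```

```bash
python3 - <<'E'
from h import *
rel((419,-159.7,130),1.456)
E
```

```text
t 20.92 pos [ 460.1 -163.8  182.6] yaw 1.4568 rot [-3.141 -0.     1.457] F [-2.7  0.9  1.3] op 0.226 gf 1.7
shift [ -0.6 -41.3  52.6] turn 0.0
```

>>> step_arm(plan=[[[0,3,-3,0,-0.55],[0,6,-6,0,-0.55],[0,9,-9,0,-0.55],[0,12,-11,0,-0.55],[0,15,-13,0,-0.55],[0,18,-15,0,-0.55],[0,21,-17,0,-0.55],[0,21,-17,0,-0.55]]])

```text
t: 21.58
eef_pos: [481.9, -166.5, 199.9]
tcp_rot: [3.14, 0.0, 1.457]
ft_force: [-1.7, 0.6, 0.7]
opening: 0.222
grip_force: 0.6
```

>>> step_arm(plan=[[[0,4,-3,0,-0.55],[0,8,-5,0,-0.55],[0,12,-7,0,-0.55],[0,16,-9,0,-0.55],[0,20,-10,0,-0.55],[0,24,-12,0,-0.55],[0,28,-13,0,-0.55],[0,28,-13,0,-0.55]]])

```text
t: 22.25
eef_pos: [509.8, -169.6, 212.6]
tcp_rot: [3.141, 0.0, 1.457]
ft_force: [-0.7, 0.8, -0.2]
opening: 0.226
grip_force: 0.0
```

>>> step_arm(plan=[[[0,4,-1,0,-0.55],[0,8,-2,0,-0.55],[0,12,-3,0,-0.55],[0,16,-3,0,-0.55],[0,20,-4,0,-0.55],[0,24,-4,0,-0.55],[0,28,-5,0,-0.55],[0,28,-5,0,-0.55]]])

```text
t: 22.92
eef_pos: [537.6, -172.8, 217.5]
tcp_rot: [3.141, 0.0, 1.457]
ft_force: [2.1, -0.7, 0.2]
opening: 0.228
grip_force: 1.1
```

```bash
python3 - <<'E'
from h import *
rel((551,-175,211),1.456)
E
```

```text
t 22.92 pos [ 537.6 -172.8  217.5] yaw 1.4569 rot [3.141 0.    1.457] F [ 2.1 -0.7  0.2] op 0.228 gf 1.1
shift [-0.6 13.5  6.5] turn 0.1
```

The catch is now pulling the bar forward (+2 N on the front finger). I'll follow it to the stop.

>>> step_arm(plan=[[[0,4,0,0,-0.55],[0,8,1,0,-0.55],[0,12,1,0,-0.55],[0,14,1,0,-0.55],[0,16,1,0,-0.55],[0,16,1,0,-0.55],[0,16,1,0,-0.55]]])

```text
t: 23.5
eef_pos: [551.5, -174.3, 216.2]
tcp_rot: [-3.138, -0.0, 1.457]
ft_force: [-7.5, 0.6, 2.1]
opening: 0.227
grip_force: 3.0
```

At the stop: a 7.5 N reaction. I'll ease back, open and lift clear.

>>> step_arm(plan=[[[0,-2,0,0,-0.55],[0,-3,0,0,-0.4],[0,-3,0,0,-0.1],[0,-3,0,0,0.2],[0,-3,0,0,0.2],[0,-3,0,0,0.2],[0,-3,0,0,0.2]]])

```text
t: 24.08
eef_pos: [549.7, -174.1, 216.4]
tcp_rot: [3.142, -0.0, 1.457]
ft_force: [1.3, -0.2, 0.1]
opening: 0.574
grip_force: 0.0
```

>>> step_arm(plan=[[[0,0,-10,0,0.2],[0,0,-30,0,0.2],[0,0,-55,0,0.2],[0,0,-80,0,0.2],[0,0,-100,0,0.2],[0,0,-110,0,0.2],[0,0,-110,0,0.2]]])

```text
t: 24.67
eef_pos: [550.1, -174.3, 329.0]
tcp_rot: [3.138, 0.001, 1.457]
ft_force: [0.6, 0.2, -0.4]
opening: 0.601
grip_force: 0.0
```

>>> step_arm(plan=[[[40,0,0,0,0.2],[80,0,0,0,0.2],[120,-20,0,0,0.2],[160,-40,0,0,0.2],[200,-60,0,0,0.2],[240,-80,0,0,0.2],[280,-80,0,0,0.2],[300,-80,0,0,0.2]]])

```text
t: 25.33
eef_pos: [502.6, 135.7, 325.7]
tcp_rot: [-3.14, -0.0, 1.458]
ft_force: [1.0, -0.7, 1.0]
opening: 0.601
grip_force: 0.0
```

```bash
python3 - <<'E'
from h import *
rel((551,-175,211),1.456)
a=env.read_camera("top");b=env.read_camera("side")
print("expected bar ends top/side", [(((proj(n,[[551-3+.115*s,-175+.993*s,230] for s in (100,-100)])-o)*3).round()).tolist() for n,o in (("top",[250,150]),("side",[230,90]))])
a=cv2.resize(a[150:280,250:380],None,fx=3,fy=3,interpolation=2);b=cv2.resize(b[90:220,230:360],None,fx=3,fy=3,interpolation=2)
cv2.imwrite("pics/c6.png",np.hstack([a,b]))
E
```

```text
t 25.33 pos [502.6 135.7 325.7] yaw 1.4577 rot [-3.14  -0.     1.458] F [ 1.  -0.7  1. ] op 0.601 gf 0.0
shift [-303.3   83.2  114.6] turn 0.1
expected bar ends top/side [[[104.0, 140.0], [355.0, 174.0]], [[126.0, 148.0], [209.0, 7.0]]]
```

View pics/c6.png

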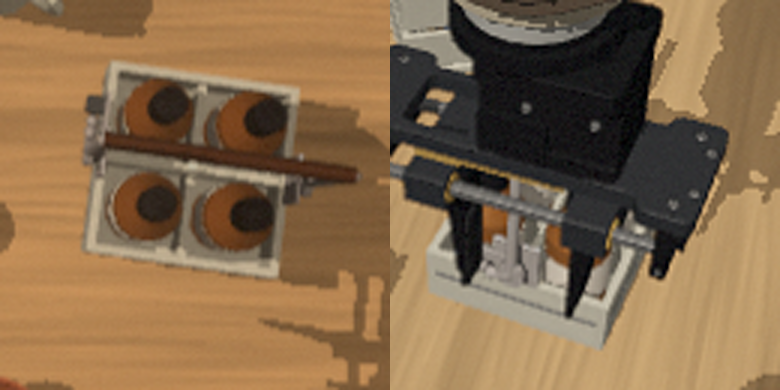

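The handle bar spans (104,141) to (357,175) in the left half. That matches the seated prediction of (104,140) to (355,174), and the caddy and all four bottles are in place. Handing in.

```bash
python3 -c "
from cell import env
print(env.job_done())"
```

```text
the job is handed in; nothing more can be done
None
```

Both spare bottles now stand in the caddy's two empty cells, the handle is seated at its end stop and released, and I handed the job in at about 25 s of the 69 s allowed; the hand-in gave no verdict.

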